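# Fit the ejector pin into its guide block

## Robot

A 7-joint arm with a two-finger parallel gripper is mounted at the origin on a cart in front of the work surface, level with it; the furniture and walls round the work are solid. World frame = base frame: x ahead of the robot, y to its left, z up, the work surface at z = 0. Lengths are in mm, angles in rad, forces in N, time in s.
With the tool pointing down it reaches from about 425 to 925 mm from the base axis. Payload 6.8 kg.
Tool frame: the origin (TCP) lies on the centre line of the jaws, within the pads' length; the fingertips stand 14 mm ahead of it and the grasp point (between the pads) lies 5 mm behind it (robot.finger_overhang is the distance from the TCP to the fingertips, in mm); z points along the fingers, y is the line along which they close (so a half turn about z gives the same grasp; the last joint's range is limited). The gripper opens to 88 mm and grips with 3 to 60 N. Pads are 20 mm wide; open, the fingers measure 115 mm over their backs; the gripper's body (75 mm by 178 mm) begins 61 mm behind the grasp point.
Start: joints at [1, 0.477, 0.022, 1.555, -0.011, 1.109, -0.083], TCP at [301.368, -604.007, 236.664] pointing down, gripper open.
Joint ranges: [-2.96, 2.96], [-0.34, 2.1], [-1.41, 1.46], [0.24, 2.44], [-1.37, 4.51], [0.17, 1.92], [-2.96, 2.96]. Speed limits (rad/s): [2.39, 2.39, 3.14, 3.14, 3.14, 3.14, 3.14].

## Interface

Orientations are given as a unit quaternion [x, y, z, w].
In Python, from rig import robot gives the robot as it stands. The module is installed in compiled form; this text tells all that it offers.
- The arm moves only by the shell command python3 -m creep 'ROWS' [FORCE]. ROWS is JSON, a list of rows, each a list of 7 numbers: the turn, a rotation vector about the tool's x, y, z in units of 6 degrees (1.0 is 6 degrees), then the shift along the tool's x, y, z in units of 40 mm (1.0 is 40 mm), then the opening, from -1 (shut) to 1 (fully open). In form: [[wx, wy, wz, dx, dy, dz, jaw], ...]. A call has 1 to 5 rows; each row shifts and turns the commanded pose from where the row before left it, along the tool's axes as they then stand; what a row does not reach is not made up. A row lasts 1/12 s, in which the tool goes at most 41.7 mm and 7.16 degrees, less where a joint would pass 70% of its speed; a pose out of reach is approached as far as the arm can. A call is refused whole if a number of a shift passes 1 or a number of a turn 1, either way. A call with a gripper value outside its range is refused whole. The fingers move at their own pace and stop on an object; FORCE is the grip in N (left out, the last holds). Time passes only in rows, so rows that do not move let the fingers close. It gives the time, the measured TCP pose, the force, the opening and the grip force at its end, in the units of the state.
- robot.sense(): the state, without advancing time (a new reading comes with each control period).
- robot.camera(name): name is "scene" or "side" or "wrist"; returns (picture, depth): 420x560x3 uint8, blue, green, red; 420x560 float32, mm along the optical axis (not along the pixel's ray), 0 where there is no reading.
- robot.get_calibration(name): a dict with "vfov" (degrees; the focal length in pixels is half the picture's height over the tangent of half this angle, whatever the lens; pixels are square), "cx", "cy" (the principal point, pixels), "eye" and "orientation" of the camera in the world. Camera axes: x right, y down, z forward; pixel columns grow to the right and rows downward; lengths in mm; the calibration is good to about 2 mm. A picture is of the moment at which its call begins: read the wrist's pose just before it. get_calibration takes no time and is no camera call; for the wrist camera it gives the pose at the moment of the call.
- robot.hand_in(): hands the job in; it is judged then, once.
Trained networks look in the newest picture that a camera, given by its name, has taken for a name from the list of things; names that differ only in an ending like _2 or _b are one class to them, and where a whole thing is asked for, a point or a joint stands for the part that bears it (a point fixed in the world has none). Each returns a list of dicts, best first, with "score" (0 to 1); they miss things now and then, are a little off and sometimes report something else, mostly with a low value. They report only what shows in the picture. A call takes as long as a camera call. They do not tell look-alikes from the thing itself.
- robot.search_frame(camera, target): "location" ([x, y, z] in mm, in the coordinates of the camera as it stood for that picture, good to about 4 mm: the middle of the surface that is visible of it).
- robot.cut_out(camera, target): "region" (420x560 bool, what is visible of it).
- robot.spot_point(camera, target): "location" ([x, y, z] in mm, in the coordinates of the camera as it stood for that picture, good to about 4 mm: a listed point, or the origin of a listed thing).
The state is a dict: "time": time; "joint_pos": joint angles; "joint_vel": joint speeds; "tau": joint torques, N m; "ee_pos": TCP position; "orientation": TCP orientation; "contact_force": force on the tool from outside, world axes, zero at the start; "ft_torque": the same for the moment, N m; "opening": finger opening in mm; "finger_force": force on a finger pad.
Only numpy, scipy, OpenCV 4.12 (cv2) and the standard library are available. Lean on these libraries where they do the work, as an engineer would, in place of code of your own. Each camera call takes 0.05 s, during which the arm holds its last target. There are 200 camera calls.

## Task

Lift the steel ejector pin from its stand, start its pointed end in the bore of the aluminium guide block and push it about half way in, then let go. Take hold of it again farther back, on the tail behind the collar, and push it home: past the light drag of the friction sleeve until it bottoms on the stop deep in the bore, which is set to a different depth each time and can only be felt. Press it on the stop with about 14 N for half a second, then let go and leave it there; never ram or lever it in the block (keep under 25 N), and leave the loose things around alone.

Things in the scene. Friction and masses are not known exactly. Their poses are not given: they have to be found in the camera images.
- pin: steel ejector pin, 161 mm long, 0.18 kg, pointing to its +y. Origin on its axis in the collar's front face. Collar: 24 mm dia, y -6..0 mm. Shaft: 14 mm dia, y 0..115, last 9 mm tapering to 7 mm. Dark tail: 14 mm dia, y -46..-6. Balances at about y 31 mm. Starts level in the stand, axis 42 mm above the bench (lift straight up); may roll about its axis
- pin_tip (a point): centre of the pin's tip, 115 mm in front of the collar face, axes as the pin's
- stand: fixed stand, foot 50 x 172 x 8 mm, that holds the pin at the start. Origin on the bench under the pin's collar face, z up, y along the pin. Rear saddle (y -52..-10 mm, 30 mm wide, 52 mm high) hides the tail; front saddle y 88..100 mm, 30 mm wide, 44 mm high; between them (y 0..88) the shaft is free
- guide: fixed aluminium guide block, 46 (x) x 110 (y) x 78 mm high, on a foot 96 x 96 x 10 mm. Origin on the bench under its centre, z up, y along the bore in the direction of insertion. Level round bore 15.6 mm in diameter, 2 mm chamfer, closed at the far end by a cap, axis 50 mm above the bench
- guide_mouth (a point): centre of the bore's mouth in the block's front (-y) face, 55 mm from the guide's centre, 50 mm above the bench, axes as the guide's: +y goes into the bore. Unseen inside: from 66 to 78 mm depth on the tip pushes a friction sleeve (drags with 4 to 7 N), then meets a rigid stop somewhere between 82 and 100 mm depth, so the collar ends 15 to 33 mm off the block
- cutters: loose pair of red-handled cutters 64 x 130 x 12 mm, origin under its centre; a bystander
- marker: loose black and white marker pen 136 mm long, 13 mm thick, origin under its centre; a bystander
- speaker: loose small round grey loudspeaker, 55 mm across, 16 mm high, origin under its centre; a bystander
- battery: loose flat battery pouch cell, 34 x 46 x 8 mm, grey with a yellow end, lying on the bench, origin under its centre; a bystander
Mind the look-alikes: they are no part of the job. Several things have the shape of the pin; the one meant has the colours described above.

How it is judged:
By the outcome, as a careful person would: the job done as asked, in the order asked, and still so for the second after the job is handed in, with the robot touching nothing.
It also fails if it takes over 72 s, if anything falls off the work surface, if the arm or the gripper's body presses on something with over 40 N, if the wrist force passes 120 N, or if a joint passes its speed limit or range.

## Working session

There is one attempt and no reset: what is moved stays moved. The work goes in short steps, Python scripts to look and compute and a shell command to move; the robot and the scene stay as the last step left them, time stands still between calls to the robot, and variables do not carry over. Pictures are saved under pics/ and viewed, at most 10 in all, crops included, and the job is handed in when it is done.

```bash
mkdir -p pics
cat > h.py <<'E'
from rig import robot
import numpy as np, cv2
from scipy.spatial.transform import Rotation as R
def cal(n):
    c=robot.get_calibration(n); f=210/np.tan(np.radians(c["vfov"])/2); return c,f
def w(n,p,c=None):
    c=c or robot.get_calibration(n); return R.from_quat(c["orientation"]).apply(p)+np.array(c["eye"])
def cloud(n,d,c=None):
    c0,f=cal(n); c=c or c0
    v,u=np.mgrid[:420,:560]; P=np.stack([(u-c["cx"])/f*d,(v-c["cy"])/f*d,d],-1)
    return w(n,P.reshape(-1,3),c).reshape(420,560,3)
def pix(n,p):
    c,f=cal(n); q=R.from_quat(c["orientation"]).inv().apply(np.array(p)-np.array(c["eye"])); return q[0]/q[2]*f+c["cx"],q[1]/q[2]*f+c["cy"]
E
python3 - <<'E'
from h import *
np.set_printoptions(precision=1,suppress=True)
s=robot.sense();print(s)
for n in("scene","side"):
    p,d=robot.camera(n);cv2.imwrite(f"pics/{n}0.png",p);np.save(f"{n}0.npy",d)
    print(n,robot.get_calibration(n))
    for t in("pin","guide","stand","pin_tip","guide_mouth"):
        for r in robot.spot_point(n,t)[:4]:
            q=w(n,r["location"]);print(n,t,round(r["score"],2),q,np.array(pix(n,q)))
E
```

```text
{'time': 0.0, 'joint_pos': array([ 1. ,  0.5,  0. ,  1.6, -0. ,  1.1, -0.1]), 'joint_vel': array([ 0., -0.,  0.,  0.,  0.,  0., -0.]), 'tau': array([ -0. , -58.3,   1.5, -27.3,  -0.1,   0. ,   0. ]), 'ee_pos': array([ 301.1, -603.5,  235.7]), 'orientation': array([ 1. ,  0.2, -0. , -0. ]), 'contact_force': array([-0.1, -0.1, -0.2]), 'ft_torque': array([0., 0., 0.]), 'finger_force': 0.0, 'opening': 87.96750297281127}
scene {'vfov': 57.087063559164285, 'cx': 281.4514113986557, 'cy': 210.69868028857363, 'eye': array([ 62.2, 408.1, 705.6]), 'orientation': array([-0.4,  0.8, -0.4,  0.2])}
scene pin 0.62 [ 447.1 -230.3   41.6] [375.6 211.1]
scene guide 0.63 [470.6 154.   -0.3] [250.1 301.7]
scene stand 0.56 [ 448.5 -234.6    0.2] [373.8 221.7]
scene pin_tip 0.86 [658.8 117.8   3.3] [214.6 243.7]
scene pin_tip 0.7 [ 468.3 -117.5   42.1] [338.7 227.9]
scene guide_mouth 0.62 [475.8  99.3  52.3] [267.1 271.3]
side {'vfov': 46.3081372223444, 'cx': 275.3068333175149, 'cy': 206.53773293300492, 'eye': array([1320.2, -867.8, 1134. ]), 'orientation': array([ 0.9,  0.3, -0.1, -0.4])}
side pin 0.59 [777.  103.2  10.3] [347.  222.5]
side pin 0.51 [ 448.1 -231.4   47.3] [197.5 221.9]
side guide 0.83 [465.1 155.2   2.8] [283.2 174.3]
side stand 0.88 [ 445.4 -233.9    3.8] [197.8 231.6]
side pin_tip 0.68 [660.2 113.6  11.5] [319.9 203.7]
side pin_tip 0.52 [ 467.8 -123.4   44.3] [227.1 207.2]
side guide_mouth 0.73 [378.9 328.4   4.5] [295.5 142.3]
side guide_mouth 0.56 [477.2  98.9  50.1] [275.3 173.2]
```

View pics/scene0.png

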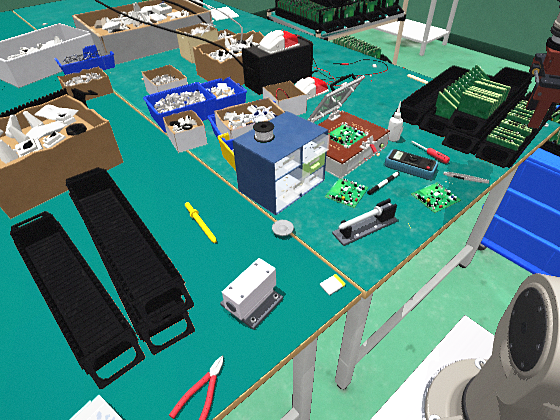

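View pics/side0.png

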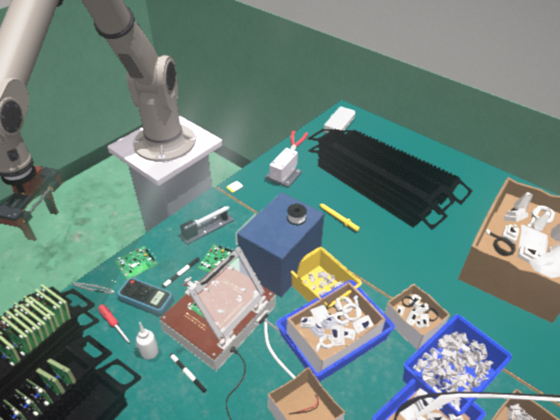

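The scene shows the steel pin with its dark tail in the stand at about (365,222), and the guide at (250,290). Look-alikes are the yellow pin-shaped thing at (200,222), the marker at (383,183) and the red screwdriver at (432,153). I choose the one in the stand. The side view has the stand at (205,224), the guide at (284,165) and the blue cabinet at (280,235) close to both. Next I measure them and check the choice in a crop.

Run:
```python
from h import *
np.set_printoptions(precision=2,suppress=True)
p=cv2.imread("pics/scene0.png");cv2.imwrite("pics/crop0.png",cv2.resize(p[190:250,320:410],None,fx=8,fy=8,interpolation=cv2.INTER_CUBIC))
for n in("scene","side"):
    d=np.load(n+"0.npy");P=cloud(n,d);ok=d>0
    x,y,z=P[...,0],P[...,1],P[...,2]
    print(n,"bench z",np.median(z[ok&(abs(x-500)<40)&(abs(y-0)<30)&(abs(z)<15)]))
    m=ok&(abs(x-470)<75)&(abs(y-154)<90)&(z>74)&(z<84)
    Q=P[m][:,:2].astype(np.float32);print("guide top",len(Q),np.median(z[m]),cv2.minAreaRect(Q))
    a0=np.array([447.5,-231.]);u=np.array([.18,.984])
    t=(x-a0[0])*u[0]+(y-a0[1])*u[1]; l=(x-a0[0])*u[1]-(y-a0[1])*u[0]
    m=ok&(abs(l)<14)&(t>6)&(t<84)&(z>38)&(z<56)
    Q=P[m]
    for k in range(6,84,13):
        mm=m&(t>=k)&(t<k+13)
        if mm.sum(): print(k,mm.sum(),"l %.1f..%.1f top z %.1f"%(l[mm].min(),l[mm].max(),np.percentile(z[mm],95)), P[mm].mean(0))
    m=ok&(x>380)&(x<800)&(y>-170)&(y<200)&(z>100)&(z<400)
    print("cab",P[m].min(0),P[m].max(0), cv2.minAreaRect(P[m][:,:2].astype(np.float32)))
```

```text
scene bench z 0.5345787979664465
guide top 1092 78.4455699987081 ((468.09521484375, 151.757568359375), (47.96302795410156, 111.48898315429688), 9.952398300170898)
6 23 l -9.3..1.4 top z 50.2 [ 445.35 -217.44   46.46]
19 27 l -7.8..3.6 top z 50.3 [ 448.43 -204.91   46.73]
32 24 l -9.0..3.9 top z 49.7 [ 451.14 -191.95   46.71]
45 27 l -7.4..3.6 top z 49.5 [ 453.82 -179.89   46.2 ]
58 24 l -8.3..5.8 top z 50.2 [ 456.85 -167.09   47.21]
71 28 l -6.7..4.8 top z 50.8 [ 458.59 -154.41   46.46]
cab [ 604.17 -169.99  100.02] [793.95 -46.29 205.7 ] ((701.0690307617188, -113.94450378417969), (187.3312530517578, 121.21814727783203), 5.239135265350342)
side bench z 1.6632498126602968
guide top 289 79.54311190148564 ((469.4206237792969, 150.3969268798828), (50.94111251831055, 116.46281433105469), 9.855318069458008)
6 20 l -4.3..9.5 top z 52.0 [ 452.91 -219.25   47.4 ]
19 15 l -2.7..9.4 top z 51.8 [ 455.11 -205.8    47.28]
32 19 l -1.2..8.8 top z 51.3 [ 458.04 -193.16   47.11]
45 18 l -3.1..9.3 top z 52.9 [ 460.73 -180.27   47.57]
58 16 l -2.9..11.2 top z 51.0 [ 463.38 -167.86   46.69]
71 16 l -5.8..12.3 top z 52.0 [ 465.32 -156.03   47.74]
cab [ 636.47 -169.89  100.07] [798.49 -45.79 210.28] ((717.1014404296875, -108.20014953613281), (162.02914428710938, 123.9532241821289), 0.3620419502258301)
```

View pics/crop0.png

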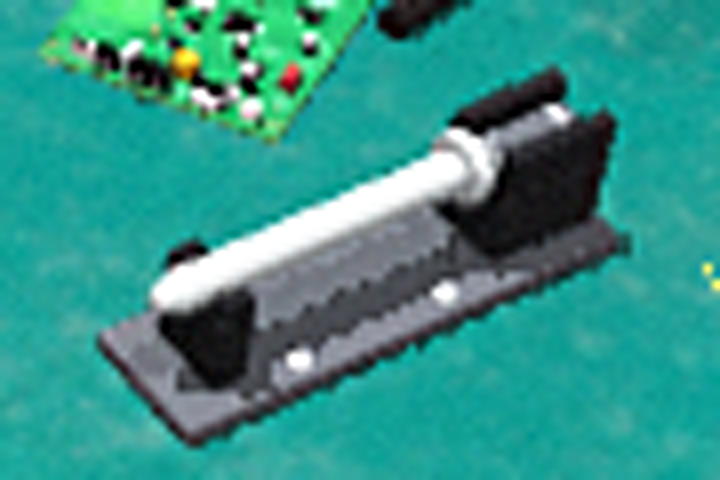

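The crop confirms it: bright steel shaft, collar at about (465,160) and tail in the rear saddle at about (520,130), with the tip at lower left.

```bash
cat >> h.py <<'E'
def plan(pos,yaw,pitch=0):
    "yaw(deg): world heading of pin axis; tool x put along +-heading, z down"
    s=robot.sense(); T=R.from_quat(s["orientation"]); best=None
    for k in(0,180):
        a=np.radians(yaw+k); X=np.array([np.cos(a),np.sin(a),0]);Z=np.array([0,0,-1.]);Y=np.cross(Z,X)
        D=T.inv()*R.from_matrix(np.c_[X,Y,Z]); 
        if best is None or D.magnitude()<best[0].magnitude(): best=(D,k,R.from_matrix(np.c_[X,Y,Z]))
    D,k,G=best; d=np.array(pos)-s["ee_pos"]
    print("t %.2f pos %s F %s open %.1f grip %.1f"%(s["time"],np.round(s["ee_pos"],1),np.round(s["contact_force"],1),s["opening"],s["finger_force"]))
    print("turn",np.round(np.degrees(D.as_rotvec())/6,3),"flip",k,"shift now-axes",np.round(T.inv().apply(d)/40,3),"after-turn",np.round(G.inv().apply(d)/40,3))
E
python3 -c "
from h import *
plan([456,-186,190],78.5); print(robot.get_calibration('wrist'))"
```

```text
t 0.60 pos [ 301.4 -604.   236.7] F [ 0.  -0.5  0.2] open 87.7 grip 0.0
turn [-0.    -0.    -8.664] flip 0 shift now-axes [ 8.124 -7.625  1.167] after-turn [11.011  1.705  1.167]
{'vfov': 70.7411884798039, 'cx': 275.0936607307037, 'cy': 205.92020644867958, 'eye': array([ 375.67427453, -568.54040805,  384.09391883]), 'orientation': array([ 0.8406661 , -0.5203619 , -0.07926062,  0.12736466])}
```

```bash
python3 -m creep '[[0,0,-1,0,0,0,1],[0,0,-1,0,0,0,1],[0,0,-1,0,0,0,1],[0,0,-1,0,0,0,1],[0,0,-1,0,0,0,1]]'; python3 -m creep '[[0,0,-1,0,0,0,1],[0,0,-1,0,0,0,1],[0,0,-1,0,0,0,1],[0,0,-0.66,0,0,0,1]]'; python3 -m creep '[[0,0,0,0.9,0.14,0,1],[0,0,0,0.9,0.14,0,1],[0,0,0,0.9,0.14,0,1],[0,0,0,0.9,0.14,0,1],[0,0,0,0.9,0.14,0,1]]'; python3 -m creep '[[0,0,0,0.9,0.14,0,1],[0,0,0,0.9,0.14,0,1],[0,0,0,0.9,0.14,0,1],[0,0,0,0.9,0.14,0,1],[0,0,0,0.9,0.14,0,1]]'; python3 -c "
from h import *
plan([456,-186,190],78.5)"
```

```text
time: 1.02
ee_pos: [301.4, -604.0, 236.7]
orientation: [0.88, 0.476, -0.0, 0.0]
contact_force: [0.5, -0.5, 0.2]
opening: 87.9
finger_force: 0.0
time: 1.35
ee_pos: [301.3, -604.1, 236.7]
orientation: [0.773, 0.635, -0.0, 0.0]
contact_force: [0.4, -1.0, -0.6]
opening: 87.9
finger_force: 0.0
time: 1.77
ee_pos: [365.1, -431.7, 236.8]
orientation: [0.775, 0.632, -0.0, 0.0]
contact_force: [0.8, -0.3, 0.2]
opening: 87.9
finger_force: 0.0
time: 2.18
ee_pos: [428.5, -260.9, 237.0]
orientation: [0.775, 0.632, 0.0, 0.0]
contact_force: [0.3, 0.8, 0.4]
opening: 87.8
finger_force: 0.0
t 2.18 pos [ 428.5 -260.9  237. ] F [0.3 0.8 0.4] open 87.8 grip 0.0
turn [ 0.006  0.004 -0.007] flip 0 shift now-axes [1.972 0.298 1.174] after-turn [1.972 0.301 1.175]
```

```bash
cat > look.py <<'E'
from h import *
import sys
np.set_printoptions(precision=2,suppress=True)
n="wrist";c=robot.get_calibration(n);p,d=robot.camera(n);cv2.imwrite(f"pics/{sys.argv[1]}.png",p);np.save(sys.argv[1]+".npy",d)
P=cloud(n,d,c);np.save(sys.argv[1]+"P.npy",P)
for t in sys.argv[2:]:
    for r in robot.spot_point(n,t)[:2]: print(t,round(r["score"],2),w(n,r["location"],c),pix(n,w(n,r["location"],c)))
E
python3 look.py w1 pin pin_tip stand
python3 - <<'E'
from h import *
np.set_printoptions(precision=2,suppress=True)
P=np.load("w1P.npy");x,y,z=P[...,0],P[...,1],P[...,2]
a0=np.array([447.5,-231.]);u=np.array([.2,.98])
t=(x-a0[0])*u[0]+(y-a0[1])*u[1]; l=(x-a0[0])*u[1]-(y-a0[1])*u[0]
print("bench",np.median(z[(abs(z)<12)&(abs(y+150)<200)]))
for k in range(-60,125,6):
    m=(t>=k)&(t<k+6)&(abs(l)<20)&(z>36)&(z<60)
    if m.sum()>5: print(k,m.sum(),"l %.1f..%.1f mid %.1f ztop %.1f"%(*np.percentile(l[m],[1,99]),np.percentile(l[m],[1,99]).mean(),np.percentile(z[m],95)))
E
```

```text
pin 0.75 [ 445.76 -230.58   38.86] (np.float64(282.2542462903774), np.float64(161.77257061593997))
pin_tip 0.9 [ 468.68 -118.71   38.36] (np.float64(284.31903563145664), np.float64(49.73801089917865))
stand 0.57 [ 451.75 -234.81   -1.28] (np.float64(287.5767292760341), np.float64(154.4577007242608))
bench -0.6189763927310423
-54 44 l -15.1..13.2 mid -0.9 ztop 52.5
-48 100 l -15.0..13.1 mid -1.0 ztop 52.2
-42 119 l -15.0..12.9 mid -1.1 ztop 52.0
-36 120 l -15.0..14.0 mid -0.5 ztop 51.9
-30 119 l -15.0..13.9 mid -0.6 ztop 52.1
-24 122 l -15.0..13.7 mid -0.6 ztop 51.9
-18 129 l -14.9..13.6 mid -0.7 ztop 52.1
-12 94 l -14.9..13.6 mid -0.7 ztop 51.6
-6 124 l -12.7..10.4 mid -1.1 ztop 53.8
0 66 l -6.9..5.7 mid -0.6 ztop 48.7
6 63 l -7.0..5.6 mid -0.7 ztop 48.7
12 63 l -7.0..5.5 mid -0.7 ztop 49.0
18 69 l -7.0..5.4 mid -0.8 ztop 49.0
24 61 l -7.0..5.4 mid -0.8 ztop 49.0
30 70 l -7.0..5.2 mid -0.9 ztop 48.6
36 72 l -7.0..5.2 mid -0.9 ztop 48.9
42 65 l -7.1..6.3 mid -0.4 ztop 48.8
48 78 l -7.1..6.2 mid -0.4 ztop 48.7
54 78 l -7.1..6.1 mid -0.5 ztop 48.7
60 77 l -7.1..6.0 mid -0.6 ztop 48.7
66 78 l -7.1..5.8 mid -0.7 ztop 48.8
72 78 l -7.2..5.7 mid -0.7 ztop 48.9
78 79 l -7.2..5.7 mid -0.8 ztop 48.8
84 133 l -14.6..14.1 mid -0.3 ztop 48.7
90 161 l -14.6..14.0 mid -0.3 ztop 48.6
96 121 l -14.6..13.8 mid -0.4 ztop 48.8
102 81 l -7.2..6.4 mid -0.4 ztop 48.8
108 50 l -5.2..4.2 mid -0.5 ztop 46.8
```

View pics/w1.png

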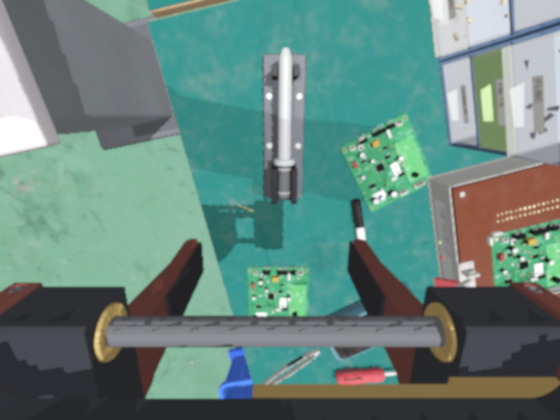

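The wrist view has the pin along column 285, tip at (285,50) and collar at (284,162). Axis height, collar and tip all match the given sizes.

```bash
python3 -c "
from h import *
plan([452.5,-203.5,37],78.47)"
```

```text
t 2.38 pos [ 428.6 -261.9  237. ] F [-0.4 -0.7  0.5] open 88.0 grip 0.0
turn [0.005 0.005 0.025] flip 0 shift now-axes [1.551 0.296 4.999] after-turn [1.549 0.295 5.   ]
```

```bash
python3 -m creep '[[0,0,0.025,0.78,0.15,0,1],[0,0,0,0.77,0.145,0,1],[0,0,0,0,0,0.9,0.2],[0,0,0,0,0,0.9,0.0],[0,0,0,0,0,0.9,0.0]]'; python3 -m creep '[[0,0,0,0,0,0.9,0.0],[0,0,0,0,0,0.7,0],[0,0,0,0,0,0.4,0],[0,0,0,0,0,0,0],[0,0,0,0,0,0,0]]';python3 -c "
from h import *
plan([452.5,-203.5,37],78.47)"
```

```text
time: 2.8
ee_pos: [452.5, -205.8, 128.1]
orientation: [0.776, 0.631, 0.0, 0.001]
contact_force: [0.6, -0.9, -0.3]
opening: 71.3
finger_force: 0.0
time: 3.22
ee_pos: [451.4, -205.4, 48.1]
orientation: [0.776, 0.631, -0.001, -0.001]
contact_force: [0.0, -0.1, 1.6]
opening: 44.3
finger_force: 0.0
t 3.22 pos [ 451.4 -205.4   48.1] F [ 0.  -0.1  1.6] open 44.3 grip 0.0
turn [-0.018  0.002 -0.044] flip 0 shift now-axes [0.051 0.017 0.279] after-turn [0.051 0.017 0.279]
```

```bash
python3 -m creep '[[0,0,-0.04,0.05,0.017,0.28,0],[0,0,0,0,0,0,-1],[0,0,0,0,0,0,-1],[0,0,0,0,0,0,-1],[0,0,0,0,0,0,-1]]' 40; python3 -m creep '[[0,0,0,0,0,0,-1],[0,0,0,0,0,0,-1],[0,0,0,0,0,0,-1]]';python3 -c "
from h import *
plan([452.5,-203.5,37],78.47)"
```

```text
time: 3.63
ee_pos: [453.7, -202.5, 38.1]
orientation: [0.774, 0.633, 0.0, 0.001]
contact_force: [0.0, 0.2, 0.2]
opening: 21.0
finger_force: 0.0
time: 3.88
ee_pos: [452.4, -202.2, 37.8]
orientation: [0.774, 0.633, -0.001, -0.0]
contact_force: [-3.0, 0.9, 5.9]
opening: 12.9
finger_force: 40.0
t 3.88 pos [ 452.4 -202.2   37.8] F [-3.   0.9  5.9] open 12.9 grip 40.0
turn [-0.014  0.004  0.013] flip 0 shift now-axes [-0.031  0.009  0.02 ] after-turn [-0.031  0.009  0.02 ]
```

```bash
python3 -m creep '[[0,0,0,0,0,-0.25,-1],[0,0,0,0,0,-0.5,-1],[0,0,0,0,0,-0.8,-1],[0,0,0,0,0,-0.7,-1],[0,0,0,0,0,-0.3,-1]]'; python3 -m creep '[[0,0,0,0,0,0,-1],[0,0,-0.9,0,0,0,-1],[0,0,-0.9,0,0,0,-1],[0,0,-0.9,0,0,0,-1],[0,0,-0.87,0,0,0,-1]]';python3 -c "
from h import *
plan([470,-45,137],99.9)
P=np.load('w1P.npy');m=(P[...,2]>90)&(P[...,2]<230)&(P[...,0]>500)&(P[...,0]<800)&(P[...,1]>-220)&(P[...,1]<20)
print(P[m].min(0),P[m].max(0),m.sum())"
```

```text
time: 4.3
ee_pos: [455.1, -202.7, 143.5]
orientation: [0.774, 0.633, 0.001, 0.002]
contact_force: [0.2, -0.2, -1.5]
opening: 13.2
finger_force: 40.0
time: 4.72
ee_pos: [452.6, -202.0, 138.7]
orientation: [0.641, 0.768, -0.0, -0.001]
contact_force: [-0.4, -0.9, -2.5]
opening: 13.0
finger_force: 40.0
t 4.72 pos [ 452.6 -202.   138.7] F [-0.4 -0.9 -2.5] open 13.0 grip 40.0
turn [-0.01  -0.007  0.061] flip 0 shift now-axes [3.785 1.127 0.043] after-turn [3.792 1.103 0.041]
[ 608.13190332 -219.99611629   90.00321348] [ 687.56414462 -120.62700207  165.31691038] 7111
```

```bash
python3 -m creep '[[0,0,0.03,0.6,0.18,0,-1],[0,0,0.03,0.9,0.28,0,-1],[0,0,0,0.9,0.28,0,-1],[0,0,0,0.9,0.25,0,-1],[0,0,0,0.5,0.13,0,-1]]'; python3 -m creep '[[0,0,0,0,0,0,-1],[0,0,0,0,0,0,-1]]'; python3 look.py w2 guide_mouth guide pin_tip pin
python3 - <<'E'
from h import *
plan([470,-45,137],99.9)
P=np.load("w2P.npy");x,y,z=P[...,0],P[...,1],P[...,2]
m=(abs(x-470)<60)&(abs(y-150)<80)&(z>70)&(z<86)
print(m.sum(),np.median(z[m]),cv2.minAreaRect(P[m][:,:2].astype(np.float32)))
print("bench",np.median(z[(abs(z)<12)]))
E
```

```text
time: 5.13
ee_pos: [471.5, -40.4, 138.9]
orientation: [0.644, 0.765, 0.001, -0.001]
contact_force: [-0.0, -0.1, -0.8]
opening: 12.9
finger_force: 40.0
time: 5.3
ee_pos: [471.3, -43.6, 138.8]
orientation: [0.644, 0.765, -0.0, -0.001]
contact_force: [-0.3, 0.2, -0.1]
opening: 12.7
finger_force: 40.0
guide_mouth 0.75 [478.25  97.82  47.33] (np.float64(317.41487364788696), np.float64(25.923033390373092))
guide 0.71 [382.73 -10.49   2.28] (np.float64(188.5377046355561), np.float64(148.09750071453448))
pin_tip 0.94 [663.99 112.68   7.99] (np.float64(527.4938211852658), np.float64(59.43035259366661))
pin_tip 0.9 [455.47  40.43 138.62] (np.float64(270.3881697177376), np.float64(97.21925084700001))
pin 0.97 [475.71 -75.15 139.96] (np.float64(272.79991743951274), np.float64(311.26207213889563))
t 5.55 pos [471.4 -46.3 139.2] F [ 0.6 -0.7 -1.6] open 13.2 grip 40.0
turn [-0.006  0.002 -0.069] flip 0 shift now-axes [ 0.038 -0.03   0.054] after-turn [ 0.038 -0.03   0.054]
1590 77.16097929423033 ((477.2055969238281, 101.88835144042969), (46.39897155761719, 10.632612228393555), 8.519732475280762)
bench -0.7401554530875103
```

View pics/w2.png

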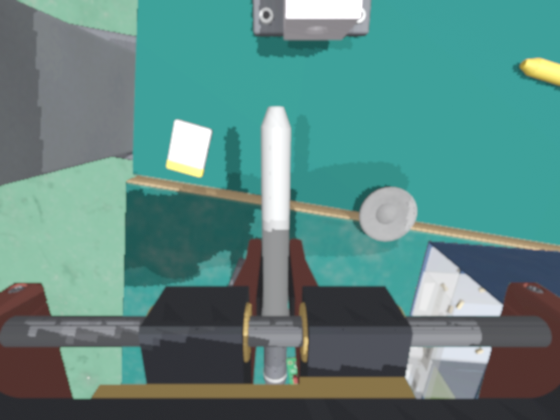

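The view has the pin tip at (276,108), the guide's front edge near (318,30), the battery at (190,148) and the loudspeaker at (388,213). All are well below. I move forward to see the whole block.

```bash
python3 -m creep '[[0,0,0,0.5,0.2,0,-1],[0,0,0,0.7,0.25,0,-1],[0,0,0,0.5,0.2,0,-1],[0,0,0,0.25,0.1,0,-1],[0,0,0,0,0,0,-1]]'; python3 -m creep '[[0,0,0,0,0,0,-1],[0,0,0,0,0,0,-1],[0,0,0,0,0,0,-1]]'; python3 look.py w3 guide_mouth guide pin_tip
python3 - <<'E'
from h import *
np.set_printoptions(precision=2,suppress=True)
plan([487.5,38,137],99.4)
P=np.load("w3P.npy");x,y,z=P[...,0],P[...,1],P[...,2]
m=(abs(x-470)<60)&(abs(y-150)<80)&(z>70)&(z<86)
print(m.sum(),np.median(z[m]),cv2.minAreaRect(P[m][:,:2].astype(np.float32)))
s=robot.sense();T=R.from_quat(s["orientation"]);q=T.inv().apply((P-s["ee_pos"]).reshape(-1,3))
print("tool axes",T.as_matrix())
for k in range(10,92,8):
    mm=(q[:,0]>k)&(q[:,0]<k+8)&(abs(q[:,1])<14)&(abs(q[:,2]+5)<14)
    if mm.sum()>5:print(k,mm.sum(),np.percentile(q[mm,1],[1,99]),np.percentile(q[mm,1],[1,99]).mean(),"top",np.percentile(q[mm,2],5), q[mm,0].max())
E
```

```text
time: 5.97
ee_pos: [488.8, 38.9, 139.6]
orientation: [0.644, 0.765, 0.001, -0.0]
contact_force: [-0.3, 0.2, -1.9]
opening: 13.2
finger_force: 40.0
time: 6.22
ee_pos: [488.0, 35.1, 139.2]
orientation: [0.646, 0.763, -0.001, 0.0]
contact_force: [0.1, 0.4, -2.4]
opening: 13.1
finger_force: 40.0
guide_mouth 0.64 [479.62 100.71  47.55] (np.float64(277.0935217576457), np.float64(134.11461466774608))
guide 0.64 [473.84 151.07  -0.45] (np.float64(279.68912515360927), np.float64(72.6788774814489))
pin_tip 0.84 [475.19 118.7  140.66] (np.float64(275.08320133363725), np.float64(107.70242646270272))
pin_tip 0.55 [662.27 113.45   7.25] (np.float64(471.33841241921743), np.float64(151.3105389124753))
t 6.42 pos [488.2  36.2 139.4] F [-0.2 -0.1 -1.7] open 13.0 grip 40.0
turn [-0.    0.    0.03] flip 0 shift now-axes [ 0.05 -0.01  0.06] after-turn [ 0.05 -0.01  0.06]
9095 77.33604188937878 ((470.7373046875, 139.0999755859375), (46.124629974365234, 84.28498840332031), 9.74731159210205)
tool axes [[-0.17  0.99 -0.  ]
 [ 0.99  0.17 -0.  ]
 [-0.   -0.   -1.  ]]
10 382 [-8.52  7.24] -0.6391410478318673 top -10.743997442322692 17.98934567982651
18 370 [-5.81  7.12] 0.6551827426440329 top -10.584093415420622 25.936014528965543
26 421 [-6.24  7.61] 0.6820306706939614 top -10.631895661577204 33.998655829439095
34 440 [-6.11  7.46] 0.6780866928217897 top -10.77937317100207 41.99568972050642
42 447 [-5.95  7.38] 0.7136477460659143 top -10.783602094455668 49.98418001370364
50 475 [-5.84  7.24] 0.7038640502339106 top -10.798135565001 57.99116301812148
58 494 [-5.71  7.69] 0.9908422736597902 top -10.765633140794318 65.99123885198259
66 528 [-6.07  7.57] 0.7453089248558946 top -10.717626495766929 73.97446756988978
74 438 [-5.05  6.8 ] 0.8774473219210339 top -9.834556016019306 81.85237353755343
82 32 [-2.7   4.17] 0.7370320244808093 top -7.269552184149139 82.74473802806175
```

View pics/w3.png

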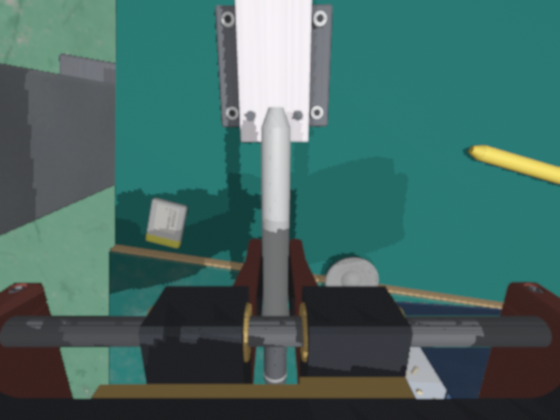

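The view has the block centred on column 275 with its front edge at row 140, and the pin centred on column 276 with its tip at row 108 over the block. I back off 40 mm, shift 0.6 mm sideways and lower 94 mm.

```bash
python3 -m creep '[[0,0,0,-0.5,-0.015,0,-1],[0,0,0,-0.5,0,0,-1],[0,0,0,0,0,0.5,-1],[0,0,0,0,0,0.7,-1],[0,0,0,0,0,0.6,-1]]'; python3 -m creep '[[0,0,0,0,0,0.35,-1],[0,0,0,0,0,0.15,-1],[0,0,0,0,0,0,-1],[0,0,0,0,0,0,-1],[0,0,0,0,0,0,-1]]'; python3 look.py w4 guide_mouth pin_tip
python3 - <<'E'
from h import *
np.set_printoptions(precision=2,suppress=True)
plan([495,-3.3,45.6],99.75)
P=np.load("w4P.npy");x,y,z=P[...,0],P[...,1],P[...,2]
s=robot.sense();T=R.from_quat(s["orientation"]);q=T.inv().apply((P-s["ee_pos"]).reshape(-1,3))
m=(q[:,0]>85)&(q[:,0]<200)&(abs(q[:,1])<40)&(q[:,2]<-20)&(q[:,2]>-45)
print("block",m.sum(),np.median(q[m,2]),cv2.minAreaRect(q[m][:,:2].astype(np.float32)))
for k in range(18,92,14):
    mm=(q[:,0]>k)&(q[:,0]<k+14)&(abs(q[:,1])<14)&(abs(q[:,2]+5)<14)
    if mm.sum()>5:print(k,mm.sum(),np.percentile(q[mm,1],[1,99]).mean(),"top",np.percentile(q[mm,2],5), q[mm,0].max())
E
```

```text
time: 6.83
ee_pos: [494.8, -3.5, 66.8]
orientation: [0.646, 0.763, 0.0, 0.001]
contact_force: [0.2, -0.8, -2.1]
opening: 13.1
finger_force: 40.0
time: 7.25
ee_pos: [495.3, -2.4, 48.5]
orientation: [0.645, 0.764, 0.001, 0.001]
contact_force: [0.0, 0.0, -1.3]
opening: 13.3
finger_force: 40.0
guide_mouth 0.57 [475.12  96.53  51.68] (np.float64(265.7264268664098), np.float64(66.29885324688453))
pin_tip 0.93 [481.52  85.11  49.76] (np.float64(275.87159649484454), np.float64(96.00361761492134))
t 7.40 pos [495.1  -2.5  48.4] F [ 0.2 -0.  -1.4] open 13.2 grip 40.0
turn [ 0.02  0.   -0.02] flip 0 shift now-axes [-0.02 -0.01  0.07] after-turn [-0.02 -0.01  0.07]
block 7670 -28.950700004318506 ((109.94676971435547, -0.40645790100097656), (46.32936096191406, 17.836286544799805), 89.84288787841797)
18 681 0.9712188455503772 top -10.893854660934853 31.96880340675974
32 763 1.2010567949588808 top -11.044802782005878 45.985422004893564
46 814 1.2048820015396275 top -10.97886822108378 59.99978249549746
60 907 1.2724101372617143 top -10.975919118098508 73.94218225113617
74 539 1.189154686181948 top -10.398178761114101 83.87084164098917
88 488 -0.061807152078181105 top -17.967865151115873 101.99693105949778
```

View pics/w4.png

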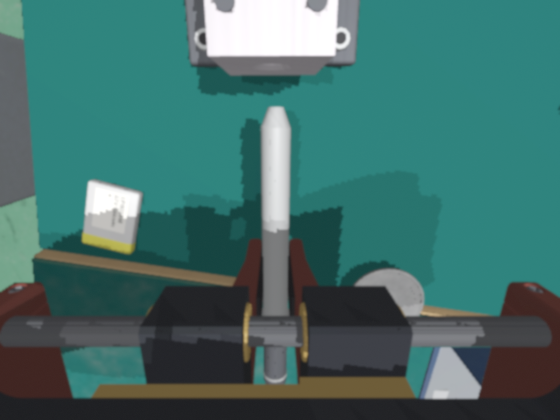

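Run:
```python
from h import *
c,f=cal("wrist");p=cv2.imread("pics/w4.png").astype(float)
def edges(rows,lo,hi):
    out=[]
    for r in rows:
        g=cv2.GaussianBlur(p[r:r+1],(5,1),1.0)[0]; d=np.linalg.norm(np.diff(g,axis=0),axis=1)
        def pk(a,b):
            i=a+np.argmax(d[a:b]); w_=d[i-2:i+3]; return (w_*np.arange(i-2,i+3)).sum()/w_.sum()+.5
        out.append((pk(*lo),pk(*hi)))
    return np.array(out)
e=edges(range(18,54,3),(190,225),(325,360));print(e.round(1).tolist(),"mid",np.median(e.mean(1)))
e=edges(range(135,215,8),(250,270),(282,300));print(e.round(1).tolist(),"mid",np.median(e.mean(1)))
print(c["cx"],f)
T=R.from_quat(robot.sense()["orientation"]);C=R.from_quat(c["orientation"]);print((T.inv()*C).as_matrix().round(3), T.inv().apply(c["eye"]-robot.sense()["ee_pos"]))
```

```text
[[204.3, 336.7], [204.4, 336.7], [204.6, 336.6], [204.7, 336.0], [205.4, 347.3], [205.3, 337.3], [205.3, 336.2], [205.5, 336.2], [205.7, 336.4], [206.4, 346.6], [206.5, 334.7], [206.4, 335.3]] mid 270.792331175879
[[260.8, 290.3], [261.4, 289.6], [261.4, 289.6], [261.4, 289.5], [261.4, 289.5], [261.5, 289.4], [261.5, 289.4], [261.5, 289.3], [261.6, 288.7], [261.6, 288.6]] mid 275.4393676799337
275.0936607307037 295.8201199007174
[[-0.001 -0.955 -0.296]
 [ 1.    -0.001 -0.   ]
 [ 0.    -0.296  0.955]] [  80.61621785    0.86959981 -147.40586206]
```

The view has the block's front top edge at row 57, centred near column 271, and the pin on column 275.4 with its tip at row 108. Allowing for depth, the pin is 1.65 mm off to tool +y and 3 mm high, with a 17 mm gap.

```bash
python3 -m creep '[[0,0,-0.02,0,-0.041,0.075,-1],[0,0,0,0.1,0,0,-1],[0,0,0,0.1,0,0,-1],[0,0,0,0.1,0,0,-1],[0,0,0,0,0,0,-1]]'; python3 -m creep '[[0,0,0,0.05,0,0,-1],[0,0,0,0.05,0,0,-1],[0,0,0,0.05,0,0,-1]]'; python3 -m creep '[[0,0,0,0.05,0,0,-1],[0,0,0,0.05,0,0,-1],[0,0,0,0.05,0,0,-1]]'
```

```text
time: 7.82
ee_pos: [490.6, 10.4, 44.6]
orientation: [0.644, 0.765, 0.0, -0.0]
contact_force: [0.3, 0.0, -1.2]
opening: 12.9
finger_force: 40.0
time: 8.07
ee_pos: [489.7, 15.1, 44.5]
orientation: [0.645, 0.765, -0.0, 0.0]
contact_force: [-0.0, -0.8, -1.6]
opening: 13.3
finger_force: 40.0
time: 8.32
ee_pos: [488.7, 21.1, 44.4]
orientation: [0.644, 0.765, -0.0, -0.0]
contact_force: [0.6, 0.4, -1.9]
opening: 13.2
finger_force: 40.0
```

```bash
python3 -m creep '[[0,0,0,0.05,0,0,-1],[0,0,0,0.05,0,0,-1],[0,0,0,0.05,0,0,-1]]'; python3 -m creep '[[0,0,0,0.05,0,0,-1],[0,0,0,0.05,0,0,-1],[0,0,0,0,0,0,-1]]'
```

```text
time: 8.57
ee_pos: [488.0, 26.9, 44.6]
orientation: [0.645, 0.765, 0.0, 0.0]
contact_force: [0.5, -0.7, -0.2]
opening: 13.2
finger_force: 40.0
time: 8.82
ee_pos: [487.2, 31.4, 44.6]
orientation: [0.644, 0.765, 0.0, 0.0]
contact_force: [0.7, 1.1, -0.6]
opening: 12.9
finger_force: 40.0
```

```bash
python3 -m creep '[[0,0,0,0.1,0,-0.01,-1],[0,0,0,0.1,0,0,-1],[0,0,0,0.05,0,0,-1],[0,0,0,0,0,0,-1]]'; python3 -m creep '[[0,0,0,0.1,0,0,-1],[0,0,0,0.1,0,0,-1],[0,0,0,0.05,0,0,-1],[0,0,0,0,0,0,-1]]'
```

```text
time: 9.15
ee_pos: [485.4, 41.5, 45.0]
orientation: [0.644, 0.765, 0.0, -0.0]
contact_force: [1.4, 0.9, -0.3]
opening: 12.8
finger_force: 40.0
time: 9.48
ee_pos: [483.7, 51.4, 45.0]
orientation: [0.644, 0.765, 0.0, -0.0]
contact_force: [1.7, 1.1, -0.0]
opening: 13.3
finger_force: 40.0
```

```bash
python3 -m creep '[[0,0,0,0.1,0.012,-0.01,-1],[0,0,0,0.1,0,0,-1],[0,0,0,0.05,0,0,-1],[0,0,0,0,0,0,-1]]'; python3 -m creep '[[0,0,0,0.1,0,0,-1],[0,0,0,0.1,0,0,-1],[0,0,0,0.02,0,0,-1],[0,0,0,0,0,0,-1]]'; python3 -c "
from h import *
plan([483.7,51.4,45],99.75)"
```

```text
time: 9.82
ee_pos: [482.1, 61.2, 45.2]
orientation: [0.644, 0.765, 0.0, -0.0]
contact_force: [1.0, 0.9, -1.3]
opening: 12.6
finger_force: 40.0
time: 10.15
ee_pos: [480.7, 69.7, 45.2]
orientation: [0.644, 0.765, 0.0, -0.0]
contact_force: [0.8, 1.3, -1.4]
opening: 12.8
finger_force: 40.0
t 10.15 pos [480.7  69.7  45.2] F [ 0.8  1.3 -1.4] open 12.8 grip 40.0
turn [-0.    -0.003  0.007] flip 0 shift now-axes [-0.463 -0.005  0.006] after-turn [-0.463 -0.004  0.006]
```

```bash
python3 -m creep '[[0,0,0,0,0,0,-0.6],[0,0,0,0,0,0,-0.4],[0,0,0,0,0,0,0],[0,0,0,0,0,0,0.2],[0,0,0,0,0,0,0.2]]'; python3 -m creep '[[0,0,0,0,0,0,0.2],[0,0,0,0,0,0,0.2],[0,0,0,-0.3,0,0,0.2],[0,0,0,-0.5,0,0,0.2],[0,0,0,-0.4,0,0,0.2]]';  python3 -m creep '[[0,0,0,-0.07,0,0,0.2],[0,0,0,0,0,0,0.2],[0,0,0,0,0,0,0.2]]'; python3 look.py w5 guide_mouth pin
python3 - <<'E'
from h import *
np.set_printoptions(precision=2,suppress=True)
plan([480.7,69.7,45],99.75)
P=np.load("w5P.npy")
s=robot.sense();T=R.from_quat(s["orientation"]);q=T.inv().apply((P-s["ee_pos"]).reshape(-1,3))
m=(q[:,0]>70)&(q[:,0]<200)&(abs(q[:,1])<40)&(q[:,2]<-20)&(q[:,2]>-45)
print("block",m.sum(),np.median(q[m,2]),cv2.minAreaRect(q[m][:,:2].astype(np.float32)))
for k in range(-30,84,4):
    mm=(q[:,0]>k)&(q[:,0]<k+4)&(abs(q[:,1])<16)&(abs(q[:,2]+5)<16)
    if mm.sum()>5:print(k,mm.sum(),np.percentile(q[mm,1],[1,99]),"top",np.percentile(q[mm,2],5))
E
```

```text
time: 10.57
ee_pos: [480.8, 68.9, 45.2]
orientation: [0.645, 0.765, -0.0, -0.0]
contact_force: [-0.6, 1.2, 0.2]
opening: 41.1
finger_force: 0.0
time: 10.98
ee_pos: [489.1, 21.1, 45.3]
orientation: [0.644, 0.765, -0.0, 0.0]
contact_force: [-0.5, -0.2, 0.6]
opening: 52.4
finger_force: 0.0
time: 11.23
ee_pos: [489.4, 19.7, 45.3]
orientation: [0.644, 0.765, 0.0, -0.0]
contact_force: [0.0, 0.2, -0.5]
opening: 52.4
finger_force: 0.0
guide_mouth 0.75 [477.27  97.4   49.85] (np.float64(275.8896342554381), np.float64(120.00825129768907))
pin 0.59 [487.21  39.97  41.81] (np.float64(275.8079267854115), np.float64(230.34192309089158))
t 11.38 pos [489.4  20.3  45.3] F [ 0.5 -0.3  1.2] open 52.6 grip 0.0
turn [ 0.   -0.01  0.02] flip 0 shift now-axes [ 1.25 -0.    0.01] after-turn [ 1.25 -0.01  0.01]
block 15658 -31.984780850487553 ((97.59735107421875, 1.7561779022216797), (39.24480056762695, 46.3578987121582), 0.12002140283584595)
-30 26 [-3.84  7.92] top -5.189679011382977
-26 126 [-4.56  8.17] top -5.762711879346219
-22 153 [-5.07  8.76] top -6.408459739873413
-18 141 [-5.05  8.04] top -6.0312
[... 324 characters left out ...]
0 [-9.84 12.82] top -12.297532039096462
18 479 [-9.27 12.74] top -11.063590091328681
22 190 [-5.03  8.64] top -8.029062488469453
26 191 [-4.95  8.59] top -8.245885271186122
30 197 [-4.89  8.51] top -8.634904929322087
34 203 [-4.82  8.44] top -8.464959155508444
38 212 [-4.75  8.38] top -8.65320136762897
42 210 [-4.7   8.32] top -8.943877393021342
46 218 [-4.65  8.25] top -9.1187269546427
50 228 [-5.14  8.17] top -9.215286808384883
54 237 [-5.04  8.68] top -9.565646410525098
58 249 [-4.97  8.59] top -9.658124020934846
62 242 [-4.88  8.51] top -9.691341393351836
66 256 [-4.82  8.45] top -10.086179943584746
70 255 [-4.76  8.35] top -10.207028396766203
74 228 [-4.73  8.29] top -10.351643630371532
```

View pics/w5.png

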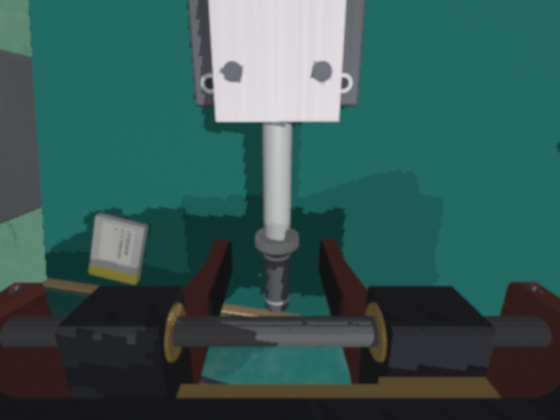

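The view has the collar at (277,240), the tail below it to row 308 between the open fingers, and the block face at row 122. The pin sits about 58 mm deep and droops 2.6°. I match that tilt, grip the tail, then level it.

```bash
python3 -m creep '[[0,0.43,0,0.04,0.015,0.1,0.2],[0,0,0,0,0,0,-0.2],[0,0,0,0,0,0,-1],[0,0,0,0,0,0,-1],[0,0,0,0,0,0,-1]]' 50; python3 -m creep '[[0,0,0,0,0,0,-1],[0,0,0,0,0,0,-1],[0,0,0,0,0,0,-1]]'; python3 -c "
from h import *
plan([489.4,20,45.3],99.75)"
```

```text
time: 11.8
ee_pos: [489.8, 21.1, 41.4]
orientation: [0.644, 0.765, 0.014, -0.017]
contact_force: [0.6, -0.5, -0.2]
opening: 29.5
finger_force: 0.0
time: 12.05
ee_pos: [489.9, 20.9, 41.4]
orientation: [0.644, 0.765, 0.015, -0.017]
contact_force: [-0.7, -0.4, 0.2]
opening: 13.1
finger_force: 50.0
t 12.05 pos [489.9  20.9  41.4] F [-0.7 -0.4  0.2] open 13.1 grip 50.0
turn [ 0.003 -0.428  0.003] flip 0 shift now-axes [-0.016 -0.017 -0.099] after-turn [-0.02  -0.017 -0.098]
```

```bash
python3 -m creep '[[0,-0.2,0,0,0,-0.045,-1],[0,-0.22,0,0,0,-0.045,-1],[0,0,0,0,0,0,-1]]'; python3 -m creep '[[0,0,0,0.05,0,0,-1],[0,0,0,0.05,0,0,-1],[0,0,0,0,0,0,-1]]'
```

```text
time: 12.3
ee_pos: [489.9, 21.4, 45.2]
orientation: [0.644, 0.765, 0.0, 0.0]
contact_force: [0.2, 0.2, -1.9]
opening: 13.0
finger_force: 50.0
time: 12.55
ee_pos: [489.1, 24.8, 44.8]
orientation: [0.644, 0.765, 0.0, -0.001]
contact_force: [-0.5, -0.1, 0.1]
opening: 13.0
finger_force: 50.0
```

```bash
for i in 1; do python3 -m creep '[[0,0,0,0.05,0,0,-1],[0,0,0,0.05,0,0,-1],[0,0,0,0.05,0,0,-1],[0,0,0,0,0,0,-1]]'; python3 -m creep '[[0,0,0,0.05,0,0,-1],[0,0,0,0.05,0,0,-1],[0,0,0,0,0,0,-1]]'; python3 -m creep '[[0,0,0,0.05,0,0,-1],[0,0,0,0.05,0,0,-1],[0,0,0,0,0,0,-1]]'; done
```

```text
time: 12.88
ee_pos: [488.1, 30.9, 44.9]
orientation: [0.644, 0.765, 0.0, -0.001]
contact_force: [0.1, -0.7, -0.2]
opening: 12.4
finger_force: 50.0
time: 13.13
ee_pos: [487.4, 34.9, 44.9]
orientation: [0.644, 0.765, 0.0, -0.0]
contact_force: [-0.2, -0.2, -1.4]
opening: 12.8
finger_force: 50.0
time: 13.38
ee_pos: [486.7, 38.8, 44.9]
orientation: [0.644, 0.765, 0.0, -0.0]
contact_force: [0.4, 1.8, -0.3]
opening: 13.0
finger_force: 50.0
```

```bash
python3 -m creep '[[0,0,0,0.025,0,0,-1],[0,0,0,0.025,0,0,-1],[0,0,0,0.025,0,0,-1],[0,0,0,0,0,0,-1]]'; python3 -m creep '[[0,0,0,0.025,0,0,-1],[0,0,0,0.025,0,0,-1],[0,0,0,0,0,0,-1]]'
```

```text
time: 13.72
ee_pos: [486.3, 40.1, 44.9]
orientation: [0.645, 0.764, -0.0, -0.0]
contact_force: [0.9, -4.4, 0.2]
opening: 12.8
finger_force: 50.0
time: 13.97
ee_pos: [486.0, 42.4, 44.9]
orientation: [0.645, 0.764, -0.0, -0.0]
contact_force: [1.1, -4.4, 0.3]
opening: 12.8
finger_force: 50.0
```

```bash
python3 -m creep '[[0,0,0,0.025,0,0,-1],[0,0,0,0.025,0,0,-1],[0,0,0,0,0,0,-1]]'
```

```text
time: 14.22
ee_pos: [485.6, 44.6, 44.9]
orientation: [0.645, 0.764, 0.0, -0.0]
contact_force: [1.5, -5.2, 0.5]
opening: 12.8
finger_force: 50.0
```

```bash
python3 -m creep '[[0,0,0,0.025,0,0,-1],[0,0,0,0.025,0,0,-1],[0,0,0,0.025,0,0,-1],[0,0,0,0,0,0,-1]]'
```

```text
time: 14.55
ee_pos: [485.1, 47.8, 44.9]
orientation: [0.645, 0.765, 0.0, -0.0]
contact_force: [0.5, -4.5, 0.3]
opening: 12.8
finger_force: 50.0
```

```bash
python3 -m creep '[[0,0,0,0.025,0,0,-1],[0,0,0,0.025,0,0,-1],[0,0,0,0.025,0,0,-1],[0,0,0,0,0,0,-1]]'
```

```text
time: 14.88
ee_pos: [484.6, 50.9, 44.9]
orientation: [0.645, 0.765, 0.0, -0.0]
contact_force: [1.2, -5.2, 0.4]
opening: 13.2
finger_force: 50.0
```

```bash
python3 -m creep '[[0,0,0,0.025,0,0,-1],[0,0,0,0.025,0,0,-1],[0,0,0,0.025,0,0,-1],[0,0,0,0,0,0,-1]]'
```

```text
time: 15.22
ee_pos: [484.3, 52.4, 44.9]
orientation: [0.645, 0.764, -0.0, 0.0]
contact_force: [2.3, -8.3, 1.6]
opening: 12.6
finger_force: 50.0
```

```bash
python3 -m creep '[[0,0,0,0.025,0,0,-1],[0,0,0,0.025,0,0,-1],[0,0,0,0,0,0,-1]]'
```

```text
time: 15.47
ee_pos: [484.1, 52.5, 44.9]
orientation: [0.646, 0.764, -0.001, 0.001]
contact_force: [3.0, -12.7, 0.8]
opening: 12.8
finger_force: 50.0
```

```bash
python3 -m creep '[[0,0,0,0.022,0,0,-1],[0,0,0,0,0,0,-1],[0,0,0,0,0,0,-1]]';python3 -m creep '[[0,0,0,0,0,0,-1],[0,0,0,0,0,0,-1],[0,0,0,0,0,0,-1],[0,0,0,0,0,0,-1]]'
```

```text
time: 15.72
ee_pos: [484.1, 52.6, 44.9]
orientation: [0.646, 0.764, -0.002, 0.001]
contact_force: [2.8, -14.8, 1.5]
opening: 12.6
finger_force: 50.0
time: 16.05
ee_pos: [484.1, 52.6, 44.9]
orientation: [0.646, 0.763, -0.002, 0.001]
contact_force: [1.7, -14.8, 1.2]
opening: 13.0
finger_force: 50.0
```

```bash
python3 -m creep '[[0,0,0,0,0,0,-1],[0,0,0,0,0,0,-1],[0,0,0,0,0,0,-1],[0,0,0,0,0,0,-1],[0,0,0,0,0,0,-1]]'
```

```text
time: 16.47
ee_pos: [484.1, 52.6, 44.9]
orientation: [0.646, 0.764, -0.002, 0.001]
contact_force: [3.1, -15.3, 2.1]
opening: 12.8
finger_force: 50.0
```

```bash
python3 -m creep '[[0,0,0,-0.06,0,0,-1],[0,0,0,-0.06,0,0,-1],[0,0,0,0,0,0,-1],[0,0,0,0,0,0,-1]]'
```

```text
time: 16.8
ee_pos: [484.5, 52.4, 44.9]
orientation: [0.644, 0.765, 0.0, -0.0]
contact_force: [1.1, -4.0, -0.1]
opening: 12.7
finger_force: 50.0
```

```bash
python3 -m creep '[[0,0,0,-0.03,0,0,-1],[0,0,0,0,0,0,-1],[0,0,0,0,0,0,-0.6],[0,0,0,0,0,0,-0.3],[0,0,0,0,0,0,0.2]]'; python3 -m creep '[[0,0,0,0,0,0,0.2],[0,0,0,0,0,0,0.2],[0,0,0,-0.1,0,0,0.2],[0,0,0,-0.2,0,-0.1,0.2],[0,0,0,-0.2,0,-0.3,0.2]]'; python3 -m creep '[[0,0,0,0,0,-0.7,0.2],[0,0,0,0,0,-0.8,0.2],[0,0,0,0,0,-0.3,0.2],[0,0,0,0,0,0,0.2],[0,0,0,0,0,0,0.2]]'; python3 look.py w6 guide_mouth pin
python3 - <<'E'
from h import *
np.set_printoptions(precision=2,suppress=True)
P=np.load("w6P.npy")
s=robot.sense();T=R.from_quat(s["orientation"]);q=T.inv().apply(P.reshape(-1,3)-[489.4,20.3,0]);q[:,2]=P.reshape(-1,3)[:,2]
print(s["ee_pos"])
m=(q[:,0]>70)&(q[:,0]<200)&(abs(q[:,1])<40)&(abs(q[:,2]-78)<6)
print("block front",np.percentile(q[m,0],0.5),np.median(q[m,2]))
m=(q[:,0]>10)&(q[:,0]<78)&(abs(q[:,1])<16)&(q[:,2]>58)&(q[:,2]<66);print("collar",np.percentile(q[m,0],[1,99]),m.sum())
E
```

```text
time: 17.22
ee_pos: [484.5, 51.4, 44.9]
orientation: [0.644, 0.765, 0.0, -0.001]
contact_force: [-0.2, 0.4, -0.3]
opening: 27.3
finger_force: 0.0
time: 17.63
ee_pos: [487.0, 30.5, 60.1]
orientation: [0.644, 0.765, -0.001, -0.001]
contact_force: [0.0, -1.1, -0.2]
opening: 52.4
finger_force: 0.0
time: 18.05
ee_pos: [488.4, 30.4, 133.2]
orientation: [0.645, 0.764, 0.001, 0.0]
contact_force: [-0.1, -0.3, -0.7]
opening: 52.9
finger_force: 0.0
guide_mouth 0.57 [474.58  96.2   49.51] (np.float64(272.35112034270924), np.float64(133.43357545311216))
pin 0.94 [478.99  72.66  45.51] (np.float64(273.19306006422437), np.float64(164.48193826941505))
[487.04  30.76 131.62]
block front 78.22987502832373 77.33444633695291
collar [45.08 50.67] 116
```

View pics/w6.png

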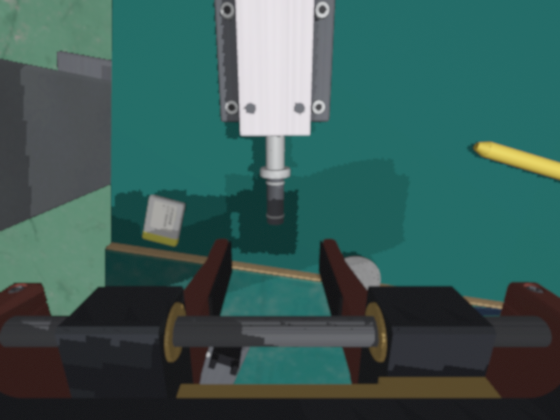

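The view has the pin in the block with its collar at (275,173), about 27.5 mm off the face (row 135), and the gripper clear. That matches the depth where the stop was felt.

```bash
python3 -c "
from rig import robot
print(robot.hand_in())"
```

```text
the job is handed in; nothing more can be done
None
```

The pin is home in the guide block, pressed on the stop at about 15 N (asked: 14 N) for over 0.5 s at about 87.5 mm depth, then released and left there with the gripper clear; the job took about 18 s and is handed in.

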